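Hold a tube block home in the corner of a check station

ROBOT

A 6-joint arm with a two-finger parallel gripper is mounted at the origin on a cart in front of the work surface, level with it; the furniture and walls round the work are solid. World frame = base frame: x ahead of the robot, y to its left, z up, the work surface at z = 0. Lengths are in m, angles in degrees, forces in N, time in s.
With the tool pointing down it reaches from about 0.3 to 0.875 m from the base axis. Payload 6.4 kg.
Tool frame: the origin (TCP) lies between the finger pads; the fingertips stand 22 mm ahead of it and the grasp point (between the pads) lies 3 mm ahead of it; z points along the fingers, y is the line along which they close (so a half turn about z gives the same grasp; the last joint's range is limited). The gripper opens to 88 mm and grips with 3 to 60 N. Pads are 18 mm wide; open, the fingers measure 123 mm over their backs; the gripper's body (75 mm by 187 mm) begins 45 mm behind the grasp point.
Start: joints at [-78.226, 10.359, 92.074, -0, 77.567, -11.82], TCP at [0.23, -0.527, 0.261] pointing down, gripper open.
Joint ranges: [-171.53, 171.53], [-51.25, 118.39], [17.06, 147.69], [-65.23, 245.23], [0, 150.52], [-178.68, 178.68]. Speed limits (degrees/s): [147.25, 147.25, 172.46, 180, 180, 180].

INTERFACE

Orientations are given as a 3x3 rotation matrix whose columns are the frame's x, y, z axes.
In Python, from plant import read_state, cams, job gives the robot as it stands.
- The arm moves only by the shell command python3 -m creep 'ROWS' [FORCE]. ROWS is JSON, a list of rows, each an object of numbers: "ax", "ay", "az": the turn, a rotation vector about the tool's x, y, z in degrees; "dx", "dy", "dz": the shift along the tool's x, y, z in cm; "grip": the finger opening in cm, from 0 to 8.81. A call has 1 to 8 rows; each row shifts and turns the commanded pose from where the row before left it, along the tool's axes as they then stand; what a row does not reach is not made up. A row lasts 1/12 s, in which the tool goes at most 41.7 mm and 7.16 degrees, less where a joint would pass 70% of its speed; a pose out of reach is approached as far as the arm can. A call with a gripper value outside its range is refused whole. The fingers move at their own pace and stop on an object; FORCE is the grip in N (left out, the last holds). Time passes only in rows, so rows that do not move let the fingers close. It gives the time, the measured TCP pose, the force, the opening and the grip force at its end, in the units of the state.
- read_state(): the state, without advancing time (a new reading comes with each control period).
- cams.camera(name): name is "side" or "top"; returns a dict with "img" (480x640x3 uint8, red, green, blue), "camera_matrix" (3x3 intrinsics, pixels), "distortion" ([k1, k2, p1, p2, k3] as OpenCV has them; the pictures are not rectified), "origin" and "attitude" of the camera in the world. Camera axes: x right, y down, z forward; pixel columns grow to the right and rows downward; lengths in m; the calibration is good to about 2 mm. A picture is of the moment at which its call begins. There is no depth.
- job.sign_off(): hands the job in; it is judged then, once.
The state is a dict: "clock": time; "qpos": joint angles; "dq": joint speeds; "tau": joint torques, N m; "position": TCP position; "tcp_rot": TCP orientation; "force": force on the tool from outside, world axes, zero at the start; "wrist_torque": the same for the moment, N m; "grip_width": finger opening in m; "finger_force": force on a finger pad.
Only numpy, scipy, OpenCV 4.12 (cv2) and the standard library are available. Lean on these libraries where they do the work, as an engineer would, in place of code of your own. Each camera call takes 0.05 s, during which the arm holds its last target. There are 200 camera calls.

TASK

Pick up the blue tube block, stand it flat on the deck of the check station and press it into the corner, its long side flush along the long fence and its end flush against the short fence, so that both brass pins are pushed in. Sprung pins push it out again if it is let go, so finish while still holding it firmly but gently pressed against both fences. Leave the orange block, the jar and the dropper bottle alone.

Things in the scene. Friction and masses are not known exactly. Their poses are not given: they have to be found in the camera images.
- blue_block: Blue rectangular tube block, 44 (its x) x 76 (its y) x 64 (z) mm, solid, 0.25 to 0.5 kg, eight flat black well marks on top; stands loose on the worktop. Origin: centre of its underside. It is the same when turned half round. Its 44 mm width can be gripped from above.
- orange_block: Orange tube block of the same size and shape, standing on the worktop; leave it alone. Origin: centre of its underside.
- station: Check station, fixed, with slick low-friction faces (about 0.15): a deck 110 (its x) x 140 (its y) mm, top face 12 mm above the worktop, with two dark steel fences at right angles on its +x and -y sides, rising 18 mm above the deck. Origin: centre of its underside. Pressed home, the blue block's underside centre lies at x = +6, y = -12, z = +12 mm in this frame, long side along this y, either way round.
- long_fence: The long dark steel fence of the station, 16 x 116 x 18 mm, across its +x side: its stop face is the plane x = +28 mm of the station, faces -x and runs from y = -50 to +66 mm. Its top is 30 mm above the worktop. Origin and axes are those of the station.
- short_fence: The short dark steel fence of the station, 84 x 16 x 18 mm, across its -y side: its stop face is the plane y = -50 mm of the station, faces +y and runs from x = -40 to +44 mm. Its top is 30 mm above the worktop. Origin and axes are those of the station.
- corner (a point): The inner corner where the two stop faces meet the deck: station x = +28, y = -50, z = +12 mm. Axes as the station's.
- long_pin (a joint): Travel (m) of the sprung brass pin in the long fence, pushed in along the station's +x: 0 out, 0.004 when the block is flush with the fence. The spring pushes back with 3 N when out, 5 N when flush.
- short_pin (a joint): Travel (m) of the sprung brass pin in the short fence, pushed in along the station's -y: 0 out, 0.004 when the block is flush with the fence. The spring pushes back with 3 N when out, 5 N when flush.
- long_pin_tip (a point): Tip of the long fence's pin when out, 7 mm in diameter: it stands 4 mm proud of the stop face, 11 mm above the deck, at station y = -12 mm. The point does not move with the pin.
- short_pin_tip (a point): Tip of the short fence's pin when out, 7 mm in diameter: it stands 4 mm proud of the stop face, 11 mm above the deck, at station x = +6 mm. The point does not move with the pin.
- amber_jar: Brown glass jar with a black cap, 52 mm across, 89 mm high, standing behind the work; leave it alone. Origin: centre of its underside.
- dropper_bottle: Small brown dropper bottle with a black teat, 34 mm across, 102 mm high, standing behind the work; leave it alone. Origin: centre of its underside.

How it is judged (in metres and radians):
On the way, in this order (a step that is already met when the one before it is completed fails the run):
1. the blue block is lifted off the worktop (height (world z) of blue_block above 0.02 m and contact force between blue_block and the fingers above 1 N), for 0.1 s.
2. the blue block is pressed home against both fences (value of joint each of long_pin, short_pin above 0.0025 m and contact force between blue_block and long_fence above 1 N and contact force between blue_block and short_fence above 1 N and z of blue_block in the frame of station between 0.01 and 0.014 m and angle between blue_block's own z axis and vertical below 0.05 rad and angle between the y axis of blue_block and the y axis of station, either way round below 0.05 rad and horizontal distance between blue_block and corner below 0.047 m and contact force between blue_block and the fingers above 1 N and linear speed of blue_block below 0.01 m/s), for 0.2 s.
At the end, for the whole second after the job is handed in: The blue block stands upright on the deck (underside within 2 mm), long side along the long fence (0.05 rad), centre within 47 mm of the corner, both pins in by over 2.5 mm, over 1 N on each fence, at rest, the fingers still bearing on it with over 1 N (all of step 2); the arm keeps its last pose, push and grip.
It fails at once if the orange block is moved by more than 15 mm (distance of orange_block from where it was at the start of the episode above 0.015 m).
It fails at once if the amber jar is moved by more than 15 mm (distance of amber_jar from where it was at the start of the episode above 0.015 m).
It fails at once if the dropper bottle is moved by more than 15 mm (distance of dropper_bottle from where it was at the start of the episode above 0.015 m).
It fails at once if the blue block is pressed or struck against the station with more than 60 N (contact force between blue_block and station above 60 N).
It also fails if it takes over 48 s, if anything falls off the work surface, if the arm or the gripper's body presses on something with over 40 N, if the wrist force passes 120 N, or if a joint passes its speed limit or range.

## Working session

There is one attempt and no reset: what is moved stays moved. The work goes in short steps, Python scripts to look and compute and a shell command to move; the robot and the scene stay as the last step left them, time stands still between calls to the robot, and variables do not carry over. Pictures are saved under pics/ and viewed, at most 10 in all, crops included, and the job is handed in when it is done.

```bash
mkdir -p pics
python3 - <<'E'
from plant import read_state, cams
import cv2,pickle
s=read_state(); print(s['clock'],s['position'],s['tcp_rot'],s['grip_width'])
for n in('top','side'):
    c=cams.camera(n); pickle.dump(c,open(n+'.pkl','wb')); cv2.imwrite(f'pics/{n}0.png',c['img'][:,:,::-1]); print(n,c['camera_matrix'],c['distortion'],c['origin'],c['attitude'])
E
```

```text
0.0 [ 0.23006928 -0.52642229  0.25981817] [[ 9.16398643e-01  4.00266655e-01 -3.62733442e-04]
 [ 4.00266661e-01 -9.16397099e-01  1.71962678e-03]
 [ 3.55901384e-04 -1.72105375e-03 -9.99998456e-01]] 0.08826092113726332
top [[507.46079662   0.         326.64621316]
 [  0.         507.46079662 238.39932725]
 [  0.           0.           1.        ]] [-0.08318892  0.          0.          0.          0.        ] [ 0.50783455 -0.01451233  0.98525001] [[-0.01517147 -0.99671214  0.07959101]
 [-0.99973432  0.01373961 -0.01850721]
 [ 0.01735281 -0.07985064 -0.99665579]]
side [[463.19634599   0.         313.29674649]
 [  0.         463.19634599 241.89364445]
 [  0.           0.           1.        ]] [-0.07270485  0.          0.          0.          0.        ] [0.39660379 0.61585409 0.68552034] [[-0.95924767 -0.19143048  0.20784196]
 [-0.2824618   0.66965589 -0.68685975]
 [-0.0076967  -0.71757603 -0.69643765]]
```

View pics/top0.png

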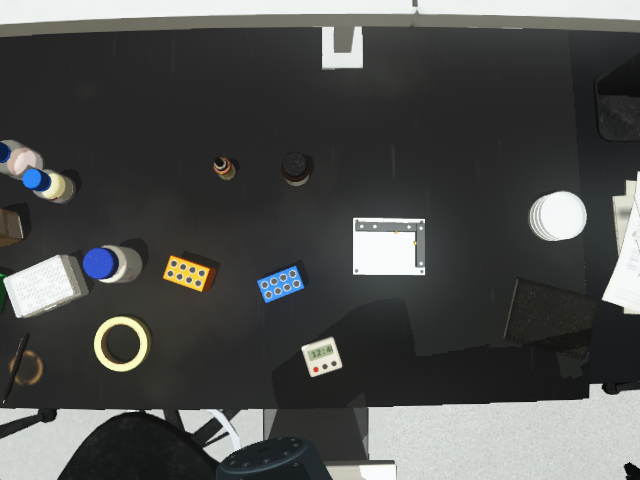

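View pics/side0.png

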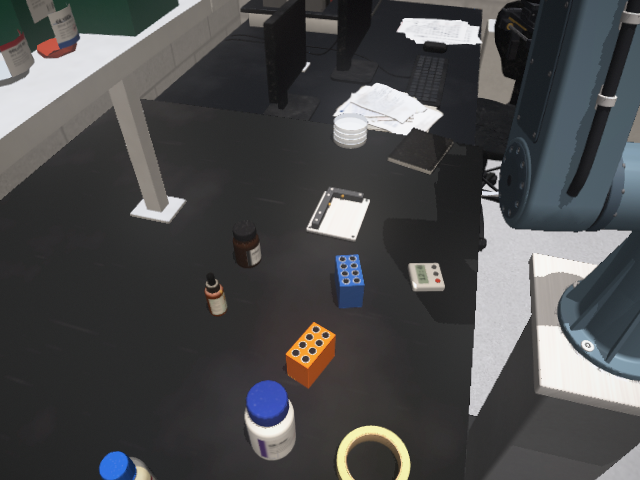

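The top view shows the blue block at about (281,284), the orange block at (188,273) and the station at (389,246). The long fence is at the top edge (+x world) and the short fence on the right (-y). Next, an enlarged crop.

Run:
```python
import cv2,pickle,numpy as np
im=pickle.load(open('top.pkl','rb'))['img'][:,:,::-1]
a=cv2.resize(im[255:315,245:315],None,fx=7,fy=7,interpolation=cv2.INTER_CUBIC)
b=cv2.resize(im[210:285,345:435],None,fx=7,fy=7,interpolation=cv2.INTER_CUBIC)
cv2.imwrite('pics/a.png',a);cv2.imwrite('pics/b.png',b)
```

```text
(no output)
```

View pics/a.png

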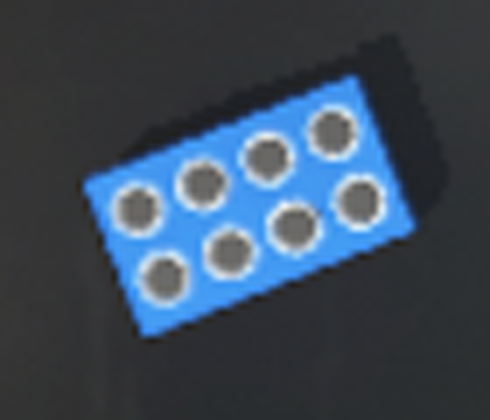

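View pics/b.png

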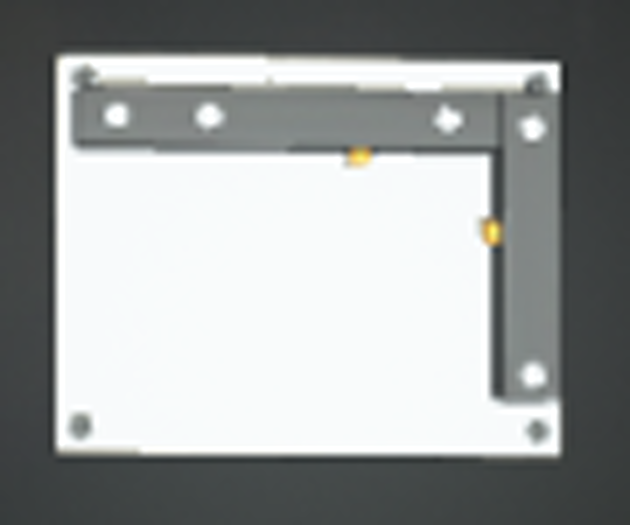

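Crop a: block top corners at (85,182), (352,75), (415,230) and (147,337). Crop b: deck corners at (55,55), (560,62), (562,457) and (55,453). Fence top points are the long fence's outer-left corner (75,87), its inner-left corner (73,147), and the short fence's outer-near corner (558,402).

```bash
cat > h.py <<'E'
import cv2,pickle,numpy as np
from scipy.optimize import least_squares
def proj(c,P):
    R=np.array(c['attitude']).T; t=-R@np.array(c['origin'])
    return cv2.projectPoints(np.array(P,float),cv2.Rodrigues(R)[0],t,np.array(c['camera_matrix']),np.array(c['distortion']))[0][:,0]
def world(p,L):
    L=np.array(L)/1e3; c,s=np.cos(p[2]),np.sin(p[2])
    return np.c_[p[0]+c*L[:,0]-s*L[:,1],p[1]+s*L[:,0]+c*L[:,1],L[:,2]]
def fit(c,L,px,p0):
    r=least_squares(lambda p:(proj(c,world(p,L))-px).ravel(),p0)
    return r.x,r.fun.reshape(-1,2)
E
python3 - <<'E'
from h import *
c=pickle.load(open('top.pkl','rb')); d=pickle.load(open('side.pkl','rb'))
s=lambda q,o:(np.array(q)+.5)/7-.5+o
B=[[22,38,64],[22,-38,64],[-22,-38,64],[-22,38,64]]
p,r=fit(c,B,s([(85,182),(352,75),(415,230),(147,337)],(245,255)),[.4,.07,0])
print('blue',p[:2],np.degrees(p[2]),r.round(2).tolist())
S=[[55,70,12],[55,-70,12],[-55,-70,12],[-55,70,12],[44,66,30],[28,66,30]]
q,r=fit(c,S,s([(55,55),(560,62),(562,457),(55,453),(75,87),(73,147)],(345,210)),[.5,-.13,0])
print('stn',q[:2],np.degrees(q[2]),r.round(2).tolist())
print('target',world(q,[[6,-12,12]]))
print('side proj blue',proj(d,world(p,B)).round(1).tolist(),'stn',proj(d,world(q,S)).round(1).tolist())
im=d['img'][:,:,::-1].copy()
for P in (world(p,B),world(q,S)):
    for x,y in proj(d,P): cv2.circle(im,(int(round(x*16)),int(round(y*16))),16,(0,0,255),-1,shift=4)
cv2.imwrite('pics/s.png',cv2.resize(im[180:320,290:400],None,fx=4,fy=4))
E
```

```text
blue [0.49988753 0.0535179 ] 21.098299578476066 [[-0.46, -0.06], [0.42, -0.44], [0.43, 0.01], [-0.39, 0.48]]
stn [ 0.56892072 -0.151946  ] -1.3427753302360226 [[0.11, -0.01], [-0.14, -0.2], [-0.05, 0.1], [-0.14, 0.17], [-0.02, 0.06], [0.24, -0.12]]
target [[ 0.57463786 -0.1640833   0.012     ]]
side proj blue [[339.4, 286.0], [334.4, 255.1], [357.7, 253.6], [364.2, 284.3]] stn [[305.4, 228.6], [324.2, 190.3], [369.8, 199.0], [355.1, 239.1], [310.8, 222.1], [317.9, 223.6]]
```

View pics/s.png

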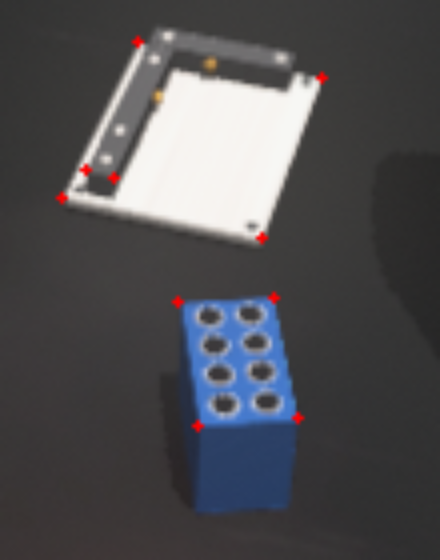

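Both fits agree with the side view to about 2 mm. The blue block is at (0.500, 0.0535), yaw 21.1°. The station yaw is -1.3°, and the home position is (0.5746, -0.1641). The gripper has to turn -87.5° about its own z, then go over the block.

```bash
python3 -m creep '[{"az":-7},{"az":-7},{"az":-7},{"az":-7},{"az":-7},{"az":-7},{"az":-7},{"az":-7}]' 25 | tail -1
python3 -m creep '[{"az":-7},{"az":-7},{"az":-7},{"az":-7},{"az":-3.5},{"dx":2.7,"dy":2.8},{"dx":2.7,"dy":2.8},{"dx":2.7,"dy":2.8}]' | tail -1
python3 -m creep '[{"dx":2.7,"dy":2.8},{"dx":2.7,"dy":2.8},{"dx":2.7,"dy":2.8},{"dx":2.7,"dy":2.8},{"dx":2.7,"dy":2.8},{"dx":2.7,"dy":2.8},{"dx":2.7,"dy":2.8},{"dx":2.7,"dy":2.8}]' | tail -1
python3 -m creep '[{"dx":2.7,"dy":2.8},{"dx":2.7,"dy":2.8},{"dx":2.7,"dy":2.8},{"dx":2.7,"dy":2.8},{},{},{},{}]'
cat > w.py <<'E'
import sys,numpy as np
from plant import read_state
s=read_state(); R=np.array(s['tcp_rot']); p=np.array(s['position'])
t=np.array([float(v) for v in sys.argv[1:4]])
yaw=np.degrees(np.arctan2(R[1,1],R[0,1]))
print('t',s['clock'],'p',p.round(4),'yaw',yaw.round(2),'zax',R[:,2].round(4),'F',np.array(s['force']).round(1),'w',round(s['grip_width'],4),'ff',s['finger_force'])
print('shift cm',(R.T@(t-p)*100).round(2),'az',(yaw-float(sys.argv[4])).round(2))
E
python3 w.py 0.4999 0.0535 0.047 21.1
```

```text
t 0.1 p [ 0.2301 -0.5265  0.2599] yaw -66.41 zax [-3.0e-04  1.5e-03 -1.0e+00] F [-0.4 -0.3  0.1] w 0.0884 ff 0.0
shift cm [ 47.94 -42.32  21.37] az -87.51$[0]: bad value
$[0]: bad value
$[0]: bad value
$[0]: bad value
```

The rows were refused and nothing moved. Trying one with all keys given.

```bash
python3 -m creep '[{"dx":0,"dy":0,"dz":0,"ax":0,"ay":0,"az":-7,"grip":8.8}]' 25; python3 -m creep '[{"az":-7,"grip":8.8}]'
```

```text
clock: 0.18
position: [0.2301, -0.5266, 0.2601]
tcp_rot: [[0.861, 0.508, -0.0], [0.508, -0.861, 0.001], [0.0, -0.001, -1.0]]
force: [-0.1, 0.7, 0.2]
grip_width: 0.0882
finger_force: 0.0$[0]: bad value
```

All keys are needed. Continuing with the remaining -80.5°.

```bash
python3 -m creep '[{"dx":0,"dy":0,"dz":0,"ax":0,"ay":0,"az":-7,"grip":8.8},{"dx":0,"dy":0,"dz":0,"ax":0,"ay":0,"az":-7,"grip":8.8},{"dx":0,"dy":0,"dz":0,"ax":0,"ay":0,"az":-7,"grip":8.8},{"dx":0,"dy":0,"dz":0,"ax":0,"ay":0,"az":-7,"grip":8.8},{"dx":0,"dy":0,"dz":0,"ax":0,"ay":0,"az":-7,"grip":8.8},{"dx":0,"dy":0,"dz":0,"ax":0,"ay":0,"az":-7,"grip":8.8},{"dx":0,"dy":0,"dz":0,"ax":0,"ay":0,"az":-7,"grip":8.8},{"dx":0,"dy":0,"dz":0,"ax":0,"ay":0,"az":-7,"grip":8.8}]' >/dev/null
python3 -m creep '[{"dx":0,"dy":0,"dz":0,"ax":0,"ay":0,"az":-7,"grip":8.8},{"dx":0,"dy":0,"dz":0,"ax":0,"ay":0,"az":-7,"grip":8.8},{"dx":0,"dy":0,"dz":0,"ax":0,"ay":0,"az":-7,"grip":8.8},{"dx":0,"dy":0,"dz":0,"ax":0,"ay":0,"az":-3.5,"grip":8.8},{"dx":0,"dy":0,"dz":0,"ax":0,"ay":0,"az":0,"grip":8.8},{"dx":0,"dy":0,"dz":0,"ax":0,"ay":0,"az":0,"grip":8.8}]' >/dev/null
python3 w.py 0.4999 0.0535 0.047 21.1
```

```text
t 1.35 p [ 0.2301 -0.5267  0.2603] yaw 20.97 zax [-1.e-04  8.e-04 -1.e+00] F [-0.5 -0.1 -0.3] w 0.0882 ff 0.0
shift cm [44.51 45.95 21.37] az -0.13
```

```bash
python3 -m creep '[{"dx":2.75,"dy":2.85,"dz":0,"ax":0,"ay":0,"az":0,"grip":8.8},{"dx":2.75,"dy":2.85,"dz":0,"ax":0,"ay":0,"az":0,"grip":8.8},{"dx":2.75,"dy":2.85,"dz":0,"ax":0,"ay":0,"az":0,"grip":8.8},{"dx":2.75,"dy":2.85,"dz":0,"ax":0,"ay":0,"az":0,"grip":8.8},{"dx":2.75,"dy":2.85,"dz":0,"ax":0,"ay":0,"az":0,"grip":8.8},{"dx":2.75,"dy":2.85,"dz":0,"ax":0,"ay":0,"az":0,"grip":8.8},{"dx":2.75,"dy":2.85,"dz":0,"ax":0,"ay":0,"az":0,"grip":8.8},{"dx":2.75,"dy":2.85,"dz":0,"ax":0,"ay":0,"az":0,"grip":8.8}]' >/dev/null
python3 -m creep '[{"dx":2.75,"dy":2.85,"dz":0,"ax":0,"ay":0,"az":0,"grip":8.8},{"dx":2.75,"dy":2.85,"dz":0,"ax":0,"ay":0,"az":0,"grip":8.8},{"dx":2.75,"dy":2.85,"dz":0,"ax":0,"ay":0,"az":0,"grip":8.8},{"dx":2.75,"dy":2.85,"dz":0,"ax":0,"ay":0,"az":0,"grip":8.8},{"dx":2.75,"dy":2.85,"dz":0,"ax":0,"ay":0,"az":0,"grip":8.8},{"dx":2.75,"dy":2.85,"dz":0,"ax":0,"ay":0,"az":0,"grip":8.8},{"dx":2.75,"dy":2.85,"dz":0,"ax":0,"ay":0,"az":0,"grip":8.8},{"dx":2.75,"dy":2.85,"dz":0,"ax":0,"ay":0,"az":0,"grip":8.8}]' >/dev/null
python3 -m creep '[{"dx":0.5,"dy":0.35,"dz":0,"ax":0,"ay":0,"az":0,"grip":8.8},{"dx":0,"dy":0,"dz":0,"ax":0,"ay":0,"az":0,"grip":8.8},{"dx":0,"dy":0,"dz":0,"ax":0,"ay":0,"az":0,"grip":8.8}]' >/dev/null
python3 w.py 0.4999 0.0535 0.047 21.1
```

```text
t 2.9333 p [0.4984 0.0537 0.2604] yaw 21.11 zax [-9.e-04 -5.e-04 -1.e+00] F [ 0.4  0.1 -0.2] w 0.0878 ff 0.0
shift cm [-0.07  0.16 21.34] az 0.01
```

```bash
python3 -m creep '[{"dx":-0.05,"dy":0.15,"dz":3,"ax":0,"ay":0,"az":0,"grip":8.8},{"dx":0,"dy":0,"dz":3,"ax":0,"ay":0,"az":0,"grip":8.8},{"dx":0,"dy":0,"dz":3,"ax":0,"ay":0,"az":0,"grip":8.8},{"dx":0,"dy":0,"dz":3,"ax":0,"ay":0,"az":0,"grip":8.8},{"dx":0,"dy":0,"dz":1.5,"ax":0,"ay":0,"az":0,"grip":8.8},{"dx":0,"dy":0,"dz":0,"ax":0,"ay":0,"az":0,"grip":8.8}]'
python3 -m creep '[{"dx":0,"dy":0,"dz":1.6,"ax":0,"ay":0,"az":0,"grip":8.8},{"dx":0,"dy":0,"dz":1.6,"ax":0,"ay":0,"az":0,"grip":8.8},{"dx":0,"dy":0,"dz":1.6,"ax":0,"ay":0,"az":0,"grip":8.8},{"dx":0,"dy":0,"dz":1.6,"ax":0,"ay":0,"az":0,"grip":8.8},{"dx":0,"dy":0,"dz":1.5,"ax":0,"ay":0,"az":0,"grip":8.8},{"dx":0,"dy":0,"dz":0,"ax":0,"ay":0,"az":0,"grip":8.8},{"dx":0,"dy":0,"dz":0,"ax":0,"ay":0,"az":0,"grip":8.8}]' >/dev/null
python3 w.py 0.4999 0.0535 0.047 21.1
python3 - <<'E'
from plant import cams
import cv2
c=cams.camera('side'); cv2.imwrite('pics/g.png',cv2.resize(c['img'][180:340,260:460,::-1],None,fx=4,fy=4)[:600])
E
```

```text
clock: 3.43
position: [0.497, 0.0521, 0.122]
tcp_rot: [[-0.357, 0.934, -0.007], [0.934, 0.357, 0.001], [0.003, -0.007, -1.0]]
force: [0.0, 0.4, -0.1]
grip_width: 0.0877
finger_force: 0.0
t 4.0167 p [0.5004 0.0527 0.0474] yaw 20.99 zax [-2.e-04 -1.e-04 -1.e+00] F [ 0.7 -0.1  0.9] w 0.0882 ff 0.0
shift cm [ 0.1  -0.02  0.04] az -0.11
```

View pics/g.png

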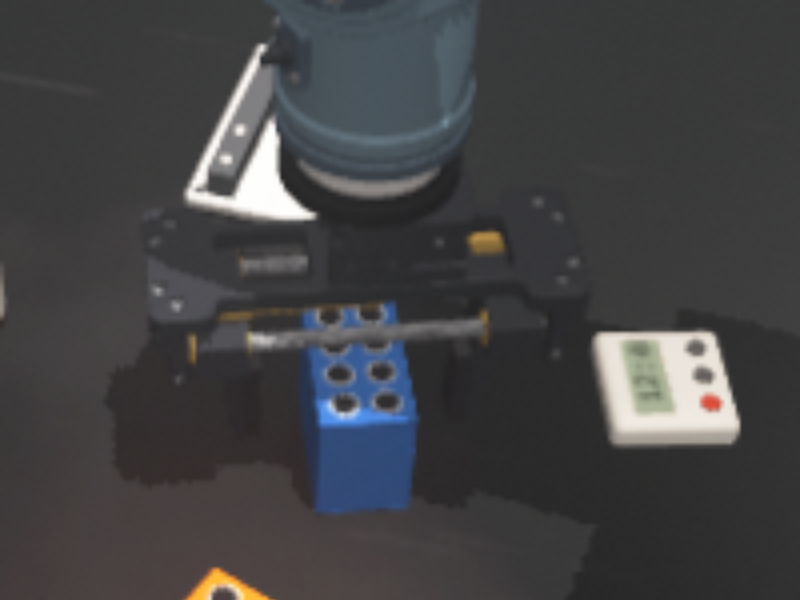

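The fingers, at about x=255 and x=460 in the crop, straddle the block evenly (its top spans 305–410). Closing.

```bash
python3 -m creep '[{"dx":0,"dy":0,"dz":0,"ax":0,"ay":0,"az":0,"grip":3.5},{"dx":0,"dy":0,"dz":0,"ax":0,"ay":0,"az":0,"grip":3.5},{"dx":0,"dy":0,"dz":0,"ax":0,"ay":0,"az":0,"grip":3.5},{"dx":0,"dy":0,"dz":0,"ax":0,"ay":0,"az":0,"grip":3.5},{"dx":0,"dy":0,"dz":0,"ax":0,"ay":0,"az":0,"grip":3.5},{"dx":0,"dy":0,"dz":0,"ax":0,"ay":0,"az":0,"grip":3.5},{"dx":0,"dy":0,"dz":0,"ax":0,"ay":0,"az":0,"grip":3.5},{"dx":0,"dy":0,"dz":0,"ax":0,"ay":0,"az":0,"grip":3.5}]' 35
python3 w.py 0.4999 0.0535 0.047 21.1
```

```text
clock: 4.73
position: [0.5001, 0.0537, 0.0467]
tcp_rot: [[-0.36, 0.933, -0.001], [0.933, 0.36, -0.0], [0.0, -0.001, -1.0]]
force: [-0.4, 0.2, 2.1]
grip_width: 0.0437
finger_force: 35.0
t 4.7333 p [0.5001 0.0537 0.0467] yaw 21.1 zax [-6.e-04 -1.e-04 -1.e+00] F [-0.4  0.2  2.1] w 0.0437 ff 34.99631253071129
shift cm [-0.01 -0.03 -0.03] az 0.0
```

Gripped, opening 43.7 mm. Lift, turn +22.4°, then see how far the approach point is.

```bash
python3 -m creep '[{"dx":0,"dy":0,"dz":-0.7,"ax":0,"ay":0,"az":0,"grip":3.5},{"dx":0,"dy":0,"dz":-1.3,"ax":0,"ay":0,"az":0,"grip":3.5},{"dx":0,"dy":0,"dz":-1.5,"ax":0,"ay":0,"az":0,"grip":3.5},{"dx":0,"dy":0,"dz":-1.5,"ax":0,"ay":0,"az":0,"grip":3.5},{"dx":0,"dy":0,"dz":-1.5,"ax":0,"ay":0,"az":0,"grip":3.5},{"dx":0,"dy":0,"dz":-0.5,"ax":0,"ay":0,"az":0,"grip":3.5},{"dx":0,"dy":0,"dz":0,"ax":0,"ay":0,"az":0,"grip":3.5}]'
python3 -m creep '[{"dx":0,"dy":0,"dz":0,"ax":0,"ay":0,"az":4,"grip":3.5},{"dx":0,"dy":0,"dz":0,"ax":0,"ay":0,"az":5,"grip":3.5},{"dx":0,"dy":0,"dz":0,"ax":0,"ay":0,"az":5,"grip":3.5},{"dx":0,"dy":0,"dz":0,"ax":0,"ay":0,"az":5,"grip":3.5},{"dx":0,"dy":0,"dz":0,"ax":0,"ay":0,"az":3.4,"grip":3.5},{"dx":0,"dy":0,"dz":0,"ax":0,"ay":0,"az":0,"grip":3.5},{"dx":0,"dy":0,"dz":0,"ax":0,"ay":0,"az":0,"grip":3.5}]' >/dev/null
python3 - <<'E'
from h import *
q=[.56892,-.151946,np.radians(-1.343)]
print(world(q,[[-6,2,0],[6,-12,0]]))
E
python3 w.py 0.563 -0.150 0.059 -1.34
```

```text
clock: 5.32
position: [0.5011, 0.0537, 0.118]
tcp_rot: [[-0.36, 0.933, 0.003], [0.933, 0.36, -0.0], [-0.001, 0.002, -1.0]]
force: [-0.1, -0.6, -4.0]
grip_width: 0.0435
finger_force: 35.0
[[ 0.56296852 -0.14980592  0.        ]
 [ 0.5746371  -0.16408333  0.        ]]
t 5.9 p [0.4995 0.0538 0.1157] yaw -1.2 zax [-1.9e-03  3.0e-04 -1.0e+00] F [-0.1 -0.5 -3.3] w 0.0437 ff 34.996841344982386
shift cm [-20.24   6.78   5.65] az 0.14
```

```bash
python3 -m creep '[{"dx":-1.5,"dy":0.5,"dz":0,"ax":0,"ay":0,"az":0.1,"grip":3.5},{"dx":-2.9,"dy":1,"dz":0,"ax":0,"ay":0,"az":0,"grip":3.5},{"dx":-2.9,"dy":1,"dz":0,"ax":0,"ay":0,"az":0,"grip":3.5},{"dx":-2.9,"dy":1,"dz":0,"ax":0,"ay":0,"az":0,"grip":3.5},{"dx":-2.9,"dy":1,"dz":0,"ax":0,"ay":0,"az":0,"grip":3.5},{"dx":-2.9,"dy":1,"dz":0,"ax":0,"ay":0,"az":0,"grip":3.5},{"dx":-2.9,"dy":0.9,"dz":0,"ax":0,"ay":0,"az":0,"grip":3.5},{"dx":-1.3,"dy":0.4,"dz":0,"ax":0,"ay":0,"az":0,"grip":3.5}]'
python3 -m creep '[{"dx":0,"dy":0,"dz":1,"ax":0,"ay":0,"az":0,"grip":3.5},{"dx":0,"dy":0,"dz":1.2,"ax":0,"ay":0,"az":0,"grip":3.5},{"dx":0,"dy":0,"dz":1.2,"ax":0,"ay":0,"az":0,"grip":3.5},{"dx":0,"dy":0,"dz":0.8,"ax":0,"ay":0,"az":0,"grip":3.5},{"dx":0,"dy":0,"dz":0,"ax":0,"ay":0,"az":0,"grip":3.5},{"dx":0,"dy":0,"dz":0,"ax":0,"ay":0,"az":0,"grip":3.5},{"dx":0,"dy":0,"dz":0,"ax":0,"ay":0,"az":0,"grip":3.5}]' >/dev/null
python3 w.py 0.563 -0.150 0.059 -1.34
python3 - <<'E'
from plant import cams
import cv2,pickle
for n in('side','top'):
    c=cams.camera(n); pickle.dump(c,open(n+'2.pkl','wb'))
    i=c['img'][150:250,270:400] if n=='side' else c['img'][200:290,340:450]
    cv2.imwrite(f'pics/p{n}.png',cv2.resize(i[:,:,::-1],None,fx=6,fy=6,interpolation=cv2.INTER_CUBIC))
E
```

```text
clock: 6.57
position: [0.5641, -0.1535, 0.1164]
tcp_rot: [[0.025, 1.0, 0.001], [1.0, -0.025, -0.001], [-0.001, 0.001, -1.0]]
force: [-0.7, -0.5, -2.3]
grip_width: 0.0436
finger_force: 35.0
t 7.15 p [ 0.5635 -0.1493  0.0748] yaw -1.34 zax [ 1.e-04  0.e+00 -1.e+00] F [ 0.  -0.7 -3.3] w 0.0434 ff 34.996742606163025
shift cm [-0.08 -0.05  1.58] az -0.0
```

View pics/pside.png

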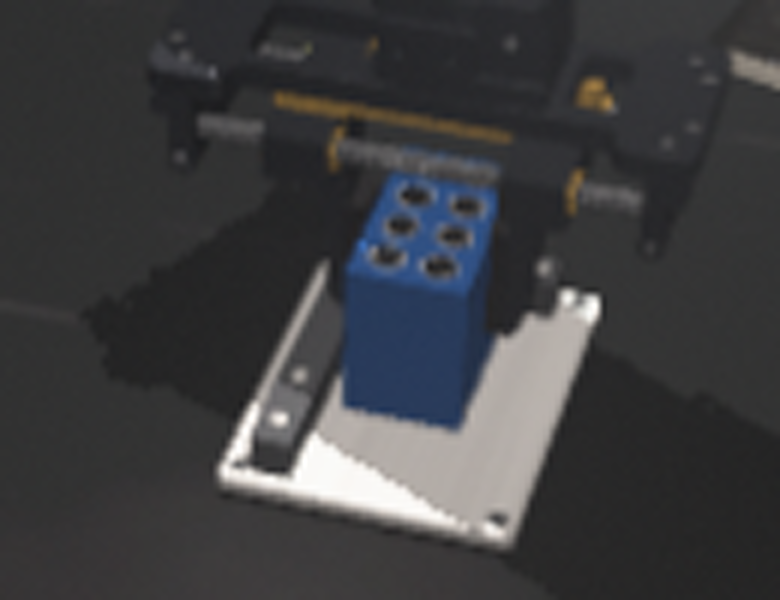

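The block hangs about 16 mm above the deck, clear of and parallel to both fences. Its bottom edge runs from (343,405) to (460,428) in the crop. Lowering until contact.

```bash
python3 -m creep '[{"dx":0,"dy":0,"dz":0.6,"ax":0,"ay":0,"az":0,"grip":3.5},{"dx":0,"dy":0,"dz":0.5,"ax":0,"ay":0,"az":0,"grip":3.5},{"dx":0,"dy":0,"dz":0.2,"ax":0,"ay":0,"az":0,"grip":3.5},{"dx":0,"dy":0,"dz":0,"ax":0,"ay":0,"az":0,"grip":3.5},{"dx":0,"dy":0,"dz":0,"ax":0,"ay":0,"az":0,"grip":3.5}]' >/dev/null
python3 w.py 0.563 -0.150 0.059 -1.34
python3 -m creep '[{"dx":0,"dy":0,"dz":0.1,"ax":0,"ay":0,"az":0,"grip":3.5},{"dx":0,"dy":0,"dz":0.1,"ax":0,"ay":0,"az":0,"grip":3.5},{"dx":0,"dy":0,"dz":0,"ax":0,"ay":0,"az":0,"grip":3.5},{"dx":0,"dy":0,"dz":0,"ax":0,"ay":0,"az":0,"grip":3.5}]' >/dev/null
python3 w.py 0.563 -0.150 0.059 -1.34
```

```text
t 7.6667 p [ 0.5631 -0.1498  0.0614] yaw -1.41 zax [-6.e-04  3.e-04 -1.e+00] F [ 0.6  1.2 -3.3] w 0.0438 ff 34.996666610240936
shift cm [-0.02 -0.01  0.24] az -0.07
t 8.0 p [ 0.5633 -0.1499  0.0597] yaw -1.41 zax [-0.  0. -1.] F [-0.1  0.5 -4.3] w 0.0435 ff 34.996711649000645
shift cm [-0.01 -0.03  0.07] az -0.07
```

```bash
python3 -m creep '[{"dx":0,"dy":0,"dz":0.07,"ax":0,"ay":0,"az":0.07,"grip":3.5},{"dx":0,"dy":0,"dz":0,"ax":0,"ay":0,"az":0,"grip":3.5},{"dx":0,"dy":0,"dz":0,"ax":0,"ay":0,"az":0,"grip":3.5}]' >/dev/null
python3 w.py 0.563 -0.150 0.059 -1.34
python3 -m creep '[{"dx":0,"dy":0,"dz":0.05,"ax":0,"ay":0,"az":0,"grip":3.5},{"dx":0,"dy":0,"dz":0,"ax":0,"ay":0,"az":0,"grip":3.5},{"dx":0,"dy":0,"dz":0,"ax":0,"ay":0,"az":0,"grip":3.5}]' >/dev/null
python3 w.py 0.563 -0.150 0.059 -1.34
```

```text
t 8.25 p [ 0.5633 -0.1499  0.059 ] yaw -1.48 zax [-0.  0. -1.] F [-0.2  0.2 -3.5] w 0.0435 ff 34.99672028236091
shift cm [-0.01 -0.03  0.  ] az -0.14
t 8.5 p [ 0.5635 -0.15    0.0587] yaw -1.48 zax [ 3.e-04 -2.e-04 -1.e+00] F [-0.4  1.  -2.4] w 0.0437 ff 34.99629098922014
shift cm [-0.   -0.05 -0.03] az -0.14
```

```bash
python3 -m creep '[{"dx":0,"dy":0,"dz":0.05,"ax":0,"ay":0,"az":-0.14,"grip":3.5},{"dx":0,"dy":0,"dz":0,"ax":0,"ay":0,"az":0,"grip":3.5},{"dx":0,"dy":0,"dz":0,"ax":0,"ay":0,"az":0,"grip":3.5}]' >/dev/null
python3 w.py 0.5746 -0.1641 0.059 -1.34
python3 -m creep '[{"dx":0,"dy":0,"dz":0.05,"ax":0,"ay":0,"az":0,"grip":3.5},{"dx":0,"dy":0,"dz":0,"ax":0,"ay":0,"az":0,"grip":3.5},{"dx":0,"dy":0,"dz":0,"ax":0,"ay":0,"az":0,"grip":3.5}]' >/dev/null
python3 w.py 0.5746 -0.1641 0.059 -1.34
```

```text
t 8.75 p [ 0.5637 -0.1501  0.0587] yaw -1.33 zax [ 6.e-04 -3.e-04 -1.e+00] F [-2.4  0.4  5. ] w 0.0434 ff 34.99719897285104
shift cm [-1.38  1.13 -0.03] az 0.01
t 9.0 p [ 0.5639 -0.1502  0.0587] yaw -1.33 zax [ 1.e-03 -6.e-04 -1.e+00] F [-2.6  1.   8.6] w 0.0439 ff 34.999661576002836
shift cm [-1.37  1.1  -0.03] az 0.01
```

Block is on the deck with about 12 N down. Sliding diagonally towards the corner, stopping short of the pins.

```bash
python3 -m creep '[{"dx":-0.2,"dy":0.15,"dz":0,"ax":0,"ay":0,"az":0,"grip":3.5},{"dx":-0.2,"dy":0.15,"dz":0,"ax":0,"ay":0,"az":0,"grip":3.5},{"dx":-0.2,"dy":0.15,"dz":0,"ax":0,"ay":0,"az":0,"grip":3.5},{"dx":-0.15,"dy":0.1,"dz":0,"ax":0,"ay":0,"az":0,"grip":3.5},{"dx":0,"dy":0,"dz":0,"ax":0,"ay":0,"az":0,"grip":3.5},{"dx":0,"dy":0,"dz":0,"ax":0,"ay":0,"az":0,"grip":3.5}]' >/dev/null
python3 w.py 0.5746 -0.1641 0.059 -1.34
python3 -m creep '[{"dx":-0.1,"dy":0.1,"dz":0,"ax":0,"ay":0,"az":0,"grip":3.5},{"dx":-0.1,"dy":0.1,"dz":0,"ax":0,"ay":0,"az":0,"grip":3.5},{"dx":-0.1,"dy":0.1,"dz":0,"ax":0,"ay":0,"az":0,"grip":3.5},{"dx":0,"dy":0,"dz":0,"ax":0,"ay":0,"az":0,"grip":3.5},{"dx":0,"dy":0,"dz":0,"ax":0,"ay":0,"az":0,"grip":3.5}]' >/dev/null
python3 w.py 0.5746 -0.1641 0.059 -1.34
```

```text
t 9.5 p [ 0.5698 -0.158   0.0587] yaw -1.34 zax [ 0.0023 -0.001  -1.    ] F [-1.2  1.1  7. ] w 0.0435 ff 34.99888907186687
shift cm [-0.6   0.5  -0.02] az 0.0
t 9.9167 p [ 0.5718 -0.1603  0.0587] yaw -1.32 zax [-0.e+00  3.e-04 -1.e+00] F [-5.7  3.5 11. ] w 0.0439 ff 34.996135672554374
shift cm [-0.37  0.29 -0.03] az 0.02
```

Both pins are engaged. Creeping on.

```bash
python3 -m creep '[{"dx":-0.1,"dy":0.1,"dz":0,"ax":0,"ay":0,"az":0,"grip":3.5},{"dx":-0.1,"dy":0.05,"dz":0,"ax":0,"ay":0,"az":0,"grip":3.5},{"dx":0,"dy":0,"dz":0,"ax":0,"ay":0,"az":0,"grip":3.5},{"dx":0,"dy":0,"dz":0,"ax":0,"ay":0,"az":0,"grip":3.5}]' >/dev/null
python3 w.py 0.5746 -0.1641 0.059 -1.34
python3 -m creep '[{"dx":-0.1,"dy":0.1,"dz":0,"ax":0,"ay":0,"az":0,"grip":3.5},{"dx":0,"dy":0,"dz":0,"ax":0,"ay":0,"az":0,"grip":3.5},{"dx":0,"dy":0,"dz":0,"ax":0,"ay":0,"az":0,"grip":3.5}]' >/dev/null
python3 w.py 0.5746 -0.1641 0.059 -1.34
```

```text
t 10.25 p [ 0.5727 -0.1614  0.0587] yaw -1.32 zax [-0.0013  0.0019 -1.    ] F [-7.3  7.5 13.7] w 0.044 ff 34.998252843506634
shift cm [-0.27  0.2  -0.03] az 0.02
t 10.5 p [ 0.5735 -0.1622  0.0587] yaw -1.31 zax [-0.0019  0.0023 -1.    ] F [-7.5  7.6 14.3] w 0.0436 ff 34.99851371627301
shift cm [-0.19  0.12 -0.04] az 0.03
```

```bash
python3 -m creep '[{"dx":-0.1,"dy":0.1,"dz":0,"ax":0,"ay":0,"az":0,"grip":3.5},{"dx":0,"dy":0,"dz":0,"ax":0,"ay":0,"az":0,"grip":3.5},{"dx":0,"dy":0,"dz":0,"ax":0,"ay":0,"az":0,"grip":3.5}]' >/dev/null
python3 w.py 0.5746 -0.1641 0.059 -1.34
python3 -m creep '[{"dx":-0.1,"dy":0.05,"dz":0,"ax":0,"ay":0,"az":0,"grip":3.5},{"dx":0,"dy":0,"dz":0,"ax":0,"ay":0,"az":0,"grip":3.5},{"dx":0,"dy":0,"dz":0,"ax":0,"ay":0,"az":0,"grip":3.5}]' >/dev/null
python3 w.py 0.5746 -0.1641 0.059 -1.34
```

```text
t 10.75 p [ 0.5743 -0.163   0.0587] yaw -1.31 zax [-0.0022  0.0027 -1.    ] F [-8.6  8.8 15.9] w 0.0436 ff 34.99874250032008
shift cm [-0.11  0.03 -0.03] az 0.03
t 11.0 p [ 0.5744 -0.1633  0.0587] yaw -1.31 zax [-0.0032  0.0039 -1.    ] F [-11.2  10.5  18.5] w 0.0437 ff 35.00514015555382
shift cm [-0.08  0.02 -0.03] az 0.03
```

```bash
python3 -m creep '[{"dx":-0.1,"dy":0.05,"dz":-0.03,"ax":0,"ay":0,"az":0,"grip":3.5},{"dx":0,"dy":0,"dz":0,"ax":0,"ay":0,"az":0,"grip":3.5},{"dx":0,"dy":0,"dz":0,"ax":0,"ay":0,"az":0,"grip":3.5}]' >/dev/null
python3 w.py 0.5746 -0.1641 0.059 -1.34
python3 -m creep '[{"dx":-0.05,"dy":0.03,"dz":-0.03,"ax":0,"ay":0,"az":0,"grip":3.5},{"dx":0,"dy":0,"dz":0,"ax":0,"ay":0,"az":0,"grip":3.5},{"dx":0,"dy":0,"dz":0,"ax":0,"ay":0,"az":0,"grip":3.5}]' >/dev/null
python3 w.py 0.5746 -0.1641 0.059 -1.34
```

```text
t 11.25 p [ 0.5744 -0.1639  0.0587] yaw -1.3 zax [-0.0043  0.0046 -1.    ] F [-10.8  12.2  17.9] w 0.0434 ff 35.00433831475675
shift cm [-0.02  0.02 -0.03] az 0.04
t 11.5 p [ 0.5744 -0.1641  0.0587] yaw -1.3 zax [-0.005  0.005 -1.   ] F [-11.4  13.5  17.3] w 0.0439 ff 35.00398807693273
shift cm [ 0.    0.02 -0.03] az 0.04
```

x has clearly stopped at the fence. Pressing y a bit further to confirm its stop too.

```bash
python3 -m creep '[{"dx":-0.1,"dy":0.03,"dz":-0.02,"ax":0,"ay":0,"az":0,"grip":3.5},{"dx":0,"dy":0,"dz":0,"ax":0,"ay":0,"az":0,"grip":3.5},{"dx":0,"dy":0,"dz":0,"ax":0,"ay":0,"az":0,"grip":3.5}]' >/dev/null
python3 w.py 0.5746 -0.1641 0.059 -1.34
python3 -m creep '[{"dx":-0.05,"dy":0.03,"dz":-0.02,"ax":0,"ay":0,"az":0,"grip":3.5},{"dx":0,"dy":0,"dz":0,"ax":0,"ay":0,"az":0,"grip":3.5},{"dx":0,"dy":0,"dz":0,"ax":0,"ay":0,"az":0,"grip":3.5}]' >/dev/null
python3 w.py 0.5746 -0.1641 0.059 -1.34
python3 - <<'E'
from plant import cams
import cv2
c=cams.camera('side'); cv2.imwrite('pics/f.png',cv2.resize(c['img'][165:255,290:390,::-1],None,fx=6,fy=6,interpolation=cv2.INTER_CUBIC))
E
```

```text
t 11.75 p [ 0.5744 -0.1648  0.0588] yaw -1.3 zax [-0.0056  0.0057 -1.    ] F [-12.5  12.8  18.2] w 0.0437 ff 35.00631912611425
shift cm [ 0.07  0.01 -0.02] az 0.04
t 12.0 p [ 0.5745 -0.1648  0.0588] yaw -1.3 zax [-0.0063  0.0065 -1.    ] F [-12.2  15.3  17.5] w 0.0435 ff 35.00961656682193
shift cm [ 0.07  0.01 -0.02] az 0.04
```

View pics/f.png

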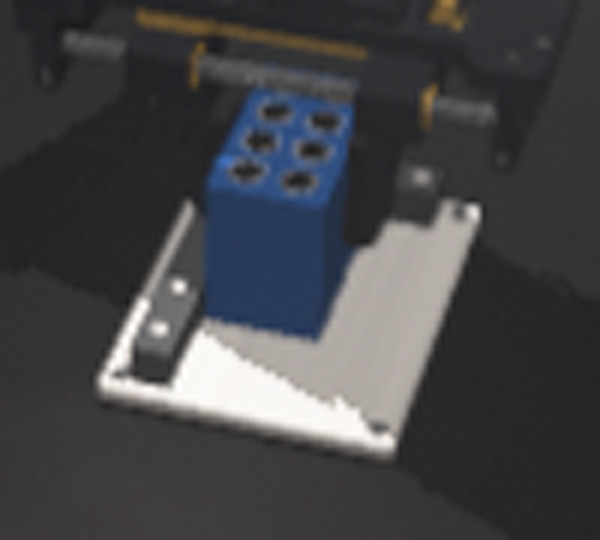

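The block sits along the long fence (its left edge at about x=208, right by the fence) and stands upright. One more increment on both for margin, then settle.

```bash
python3 -m creep '[{"dx":-0.05,"dy":0.04,"dz":0,"ax":0,"ay":0,"az":0,"grip":3.5},{"dx":-0.05,"dy":0.04,"dz":0,"ax":0,"ay":0,"az":0,"grip":3.5},{"dx":0,"dy":0,"dz":0,"ax":0,"ay":0,"az":0,"grip":3.5},{"dx":0,"dy":0,"dz":0,"ax":0,"ay":0,"az":0,"grip":3.5}]' >/dev/null
python3 w.py 0.5746 -0.1641 0.059 -1.34
python3 -m creep '[{"dx":0,"dy":0,"dz":0,"ax":0,"ay":0,"az":0,"grip":3.5},{"dx":0,"dy":0,"dz":0,"ax":0,"ay":0,"az":0,"grip":3.5},{"dx":0,"dy":0,"dz":0,"ax":0,"ay":0,"az":0,"grip":3.5},{"dx":0,"dy":0,"dz":0,"ax":0,"ay":0,"az":0,"grip":3.5},{"dx":0,"dy":0,"dz":0,"ax":0,"ay":0,"az":0,"grip":3.5},{"dx":0,"dy":0,"dz":0,"ax":0,"ay":0,"az":0,"grip":3.5}]' >/dev/null
python3 w.py 0.5746 -0.1641 0.059 -1.34
```

```text
t 12.3833 p [ 0.5745 -0.1649  0.0587] yaw -1.31 zax [-0.0082  0.0082 -0.9999] F [-15.4  18.7  21.9] w 0.044 ff 35.02344692358747
shift cm [ 0.08  0.01 -0.03] az 0.03
t 12.8833 p [ 0.5745 -0.1649  0.0587] yaw -1.3 zax [-0.0082  0.0081 -0.9999] F [-15.6  18.8  21.7] w 0.0437 ff 35.02318007173017
shift cm [ 0.08  0.01 -0.03] az 0.04
```

Both axes are now hard against the fences, at about 15 and 19 N. The pose is stable and the total load is well under 60 N. Handing in.

```bash
python3 -c "
from plant import job
print(job.sign_off())"
```

```text
the job is handed in; nothing more can be done
None
```

I handed the job in at 12.9 s with the blue block on the deck, held at 35 N and pressed steadily into the corner at about 16 N against the long fence and 19 N against the short one; the sign-off returned no verdict, and pin travel could only be inferred from the block having stopped against both fences.

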